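# Half-turn stacking of two parts bins

### The arm

A 7-joint arm with a two-finger parallel gripper is mounted at the origin on the work surface; the furniture and walls round the work are solid. World frame = base frame: x ahead of the robot, y to its left, z up, the work surface at z = 0. Lengths are in m, angles in rad, forces in N, time in s.
With the tool pointing down it reaches from about 0.425 to 1.025 m from the base axis. Payload 9.4 kg.
Tool frame: the origin (TCP) lies on the mounting face of the last link; the fingertips stand 186 mm ahead of it and the grasp point (between the pads) lies 167 mm ahead of it (tip_extent is the distance from the TCP to the fingertips, in m); z points along the fingers, y is the line along which they close (so a half turn about z gives the same grasp; the last joint's range is limited). The gripper opens to 93 mm and grips with 3 to 60 N. Pads are 15 mm wide; open, the fingers measure 128 mm over their backs; the gripper's body (75 mm by 188 mm) begins 65 mm behind the grasp point.
Start: joints at [-1.423, 0.599, -0.003, 1.599, 0.002, 0.943, -0.08], TCP at [0.162, 0.707, 0.405] pointing down, gripper open.
Joint ranges: [-2.57, 2.57], [-0.35, 1.97], [-1.29, 1.29], [0.11, 2.56], [-1.05, 4.19], [0.11, 1.86], [-2.63, 2.63]. Speed limits (rad/s): [2.22, 2.22, 3.01, 3.01, 3.14, 3.14, 3.14].

### API

Orientations are given as a rotation vector (axis times angle).
In Python, from cell import * gives the robot as it stands.
- The arm moves only by the shell command python3 -m creep [FORCE], which reads ROWS from standard input. ROWS is a JSON list of rows, 1 to 12 of them, each of 7 numbers: a rotation vector rx, ry, rz in units of 0.2 rad, then dx, dy, dz in cm, then the finger opening in m; each row shifts and turns the commanded pose from where the row before left it, along the tool's axes as they then stand; what a row does not reach is not made up. A row lasts 1/10 s, in which the tool goes at most 0.05 m and 0.15 rad, less where a joint would pass 70% of its speed; a pose out of reach is approached as far as the arm can. The fingers move at their own pace and stop on an object; FORCE is the grip in N (left out, the last holds). Time passes only in rows, so rows that do not move let the fingers close. It prints the time, the measured TCP pose, the force, the opening and the grip force at its end. Input that does not fit is refused with a message, and nothing moves.
- read_state(): the state, without advancing time (a new reading comes with each control period).
- read_camera(name): name is "scene" or "top" or "wrist"; returns a dict with "img" (420x560x3 uint8, red, green, blue), "K" (3x3 intrinsics, pixels), "extrinsics" (4x4, takes a point from world to camera coordinates). Camera axes: x right, y down, z forward; pixel columns grow to the right and rows downward; lengths in m; the calibration is good to about 2 mm. A picture is of the moment at which its call begins. There is no depth.
- sign_off(): hands the job in; it is judged then, once.
The state is a dict: "t": time; "joint_positions": joint angles; "qd": joint speeds; "tau": joint torques, N m; "position": TCP position; "orientation": TCP orientation; "contact_force": force on the tool from outside, world axes, zero at the start; "wrist_torque": the same for the moment, N m; "width": finger opening in m; "grasp_force": force on a finger pad.
Only numpy, scipy, OpenCV 4.12 (cv2) and the standard library are available. Lean on these libraries where they do the work, as an engineer would, in place of code of your own. Each camera call takes 0.05 s, during which the arm holds its last target. There are 200 camera calls.

### The job

Two identical stack-and-nest parts bins stand on the desk facing the same way; the fixed one holds a small kit part. Pick up the empty loose bin, turn it half a turn so that its scooped front faces opposite to that of the fixed bin, and stack it on the fixed bin: set it into the mouth, feel along the length until its pockets drop over the lugs, and leave it fully down, level and released, the kit part still in the bin below. Go gently: keep the force between the two bins below 30 N.

Things in the scene. Friction and masses are not known exactly. Their poses are not given: they have to be found in the camera images.
- loose_bin: loose empty plain grey open bin, about 0.16 kg, balanced about its middle, 157 long (x) x 66 wide (y) x 60 mm tall, walls 2.5 mm, tapering to a foot of 100 x 44 mm. Origin: centre of the underside; z up; -x points to its front, the end wall that is cut down to 36 mm in the middle (scoop 28 mm wide) above a blank card. At the start it faces the same way as the fixed bin within about 0.6 rad
- loose_grip (a point): middle of the loose bin, 52 mm above its underside, at half height of the two upright rim bands along its long sides (each 150 mm long, 16 mm tall, 66 mm over the outside): grip here across y, from above
- loose_pockets (a point): centre of the loose bin's four stacking pockets, level with their roofs, 8 mm above its underside at x = -13 mm. The pockets, two on each side at x = -40 and +14 mm, are 15 mm long, open below and outward. Grooves 24 mm high on each side at x = +40 and -14 mm serve only for nesting
- loose_front (a point): middle of the loose bin's front end, at x = -75 mm, 50 mm above its underside, in its own axes
- lower_bin: the fixed bin, same shape, axes and origin, screwed to the desk. A bin set in facing the same way slips past its lugs and nests, underside 28 to 35 mm above this one's (wrong). Set in turned half a turn it rides on the lugs (50 mm) until its pockets drop over them (42 mm: fully seated). The mouth gives 7 mm of play each side across y and over 18 mm along x
- lower_lugs (a point): nominal centre of the four lugs, level with their tops, at x = +13 mm, 50 mm up in the fixed bin. The lugs (12 mm long, two each side at x = +40 and -14 mm) are on a clip-in steel frame that really sits up to 8 mm nearer the front or back, does not move, and is not reported: find it by feel. Seating needs pockets over lugs within 1.5 mm along x; across y 2.5 mm of play each side
- lower_front (a point): middle of the fixed bin's front end, at x = -75 mm, 50 mm above its underside, in its own axes
- kit_part: small green stepped cylindrical kit part, 16 x 22 x 16 mm, lying in the fixed bin near the middle; origin at its underside; leave it there

How it is judged:
By the outcome, as a careful person would: the job done as asked, in the order asked, and still so for the second after the job is handed in, with the robot touching nothing.
It also fails if it takes over 64 s, if anything falls off the work surface, if the arm or the gripper's body presses on something with over 40 N, if the wrist force passes 120 N, or if a joint passes its speed limit or range.

## Working session

There is one attempt and no reset: what is moved stays moved. The work goes in short steps, Python scripts to look and compute and a shell command to move; the robot and the scene stay as the last step left them, time stands still between calls to the robot, and variables do not carry over. Pictures are saved under pics/ and viewed, at most 10 in all, crops included, and the job is handed in when it is done.

```bash
mkdir -p pics; ls
python3 - <<'E'
from cell import *
import cv2,numpy as np
s=read_state();print(s)
for n in("scene","top"):
    c=read_camera(n);cv2.imwrite(f"pics/{n}0.png",c["img"][:,:,::-1]);print(n,c["K"].tolist(),np.round(c["extrinsics"],4).tolist())
E
```

```text
pics
{'t': 0.0, 'joint_positions': array([-1.42269083,  0.60010953, -0.00253294,  1.60010145,  0.00181416,
        0.94288876, -0.07981669]), 'qd': array([-0.00050787, -0.00020948, -0.00019977,  0.00072873, -0.0010682 ,
        0.00157711, -0.00067478]), 'tau': array([ 1.61989698e-03, -7.65061855e+01,  1.49820909e+00, -2.52347678e+01,
       -5.22835180e-02,  1.69319822e-02,  1.49349607e-04]), 'position': array([0.16157035, 0.70657164, 0.40388132]), 'orientation': array([-3.52314065e-01, -3.12176110e+00,  2.36438804e-03]), 'contact_force': array([0.7316394 , 0.4528358 , 0.42978369]), 'wrist_torque': array([ 0.00049508, -0.01331975, -0.00028329]), 'grasp_force': 0.0, 'width': 0.09358858421707358}
scene [[412.3657002765716, 0.0, 277.0145724708766], [0.0, 412.3657002765716, 204.3815460617134], [0.0, 0.0, 1.0]] [[0.6886, -0.7251, 0.0103, -0.3927], [-0.4855, -0.4715, -0.7362, 0.3264], [0.5386, 0.502, -0.6767, 0.5896], [0.0, 0.0, 0.0, 1.0]]
top [[517.4927923479628, 0.0, 276.8637156396111], [0.0, 517.4927923479628, 207.17237181939464], [0.0, 0.0, 1.0]] [[0.1728, -0.9849, 0.0061, -0.117], [-0.9646, -0.1704, -0.2011, 0.5516], [0.1992, 0.0289, -0.9795, 0.7952], [0.0, 0.0, 0.0, 1.0]]
```

View pics/top0.png

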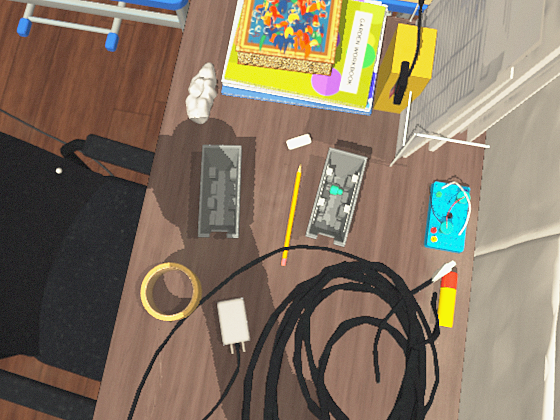

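View pics/scene0.png

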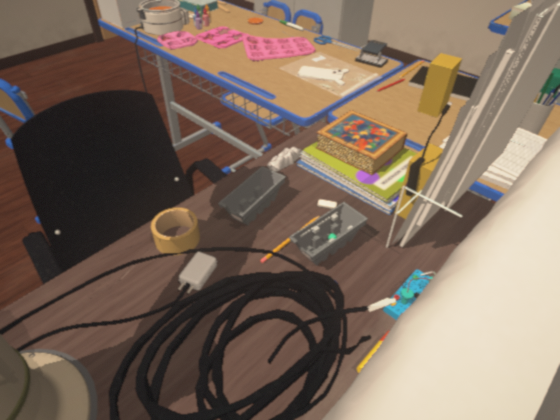

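The top view shows the loose bin at about (220,192) and the fixed bin, with lugs and the green part, at about (337,195). I'll zoom in to get the corners and fronts.

Run:
```python
import cv2
i=cv2.imread("pics/top0.png")[135:250,190:380]
cv2.imwrite("pics/crop1.png",cv2.resize(i,None,fx=4.2,fy=4.2,interpolation=cv2.INTER_CUBIC))
```

```text
(no output)
```

View pics/crop1.png

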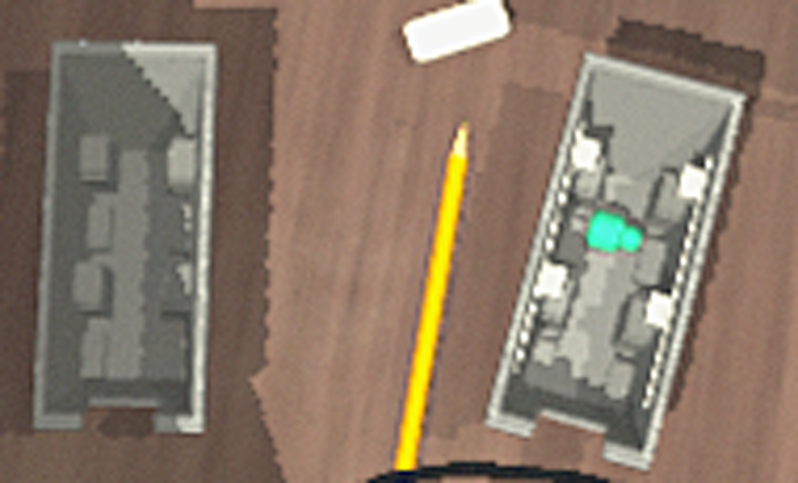

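The scoops (fronts) of both bins point down in the image. The loose bin's rim corners are at crop (53,43), (216,43), (204,432), (35,428). The fixed bin's are at (587,53), (747,95), (647,468), (488,422). The white lugs are at (584,155), (692,182), (551,281), (659,310).

```bash
cat > h.py <<'E'
import numpy as np
from scipy.optimize import least_squares
from scipy.spatial.transform import Rotation as R
def ray(c,uv,z):
    K,E=np.array(c["K"]),np.array(c["extrinsics"])
    d=E[:3,:3].T@np.linalg.inv(K)@np.array([*uv,1]);o=-E[:3,:3].T@E[:3,3]
    return o+d*(z-o[2])/d[2]
def fitbin(P):  # P: back-left.. order TL,TR,BR,BL as seen with front at the bottom; world xy
    loc=np.array([[78.5,33],[78.5,-33],[-78.5,-33],[-78.5,33]])/1e3
    f=lambda p:(loc@np.array([[np.cos(p[2]),np.sin(p[2])],[-np.sin(p[2]),np.cos(p[2])]])+p[:2]-P[:,:2]).ravel()
    r=least_squares(f,[*P[:,:2].mean(0),0]);return r.x,r.fun
E
python3 - <<'E'
from h import *
from cell import *
np.set_printoptions(suppress=True,precision=4)
c=read_camera("top")
im=lambda q:(190+(q[0]+.5)/4.2-.5,135+(q[1]+.5)/4.2-.5)
B={"loose":[(53,43),(216,43),(204,432),(35,428)],"fixed":[(587,53),(747,95),(647,468),(488,422)]}
for n,q in B.items():
    P=np.array([ray(c,im(k),.06) for k in q]);x,f=fitbin(P)
    print(n,x,"res mm",f*1e3,"len",np.linalg.norm(P[0]-P[3]),np.linalg.norm(P[1]-P[2]),"wid",np.linalg.norm(P[0]-P[1]),np.linalg.norm(P[3]-P[2]), "r",np.hypot(*x[:2]))
L=np.array([ray(c,im(k),.05) for k in[(584,155),(692,182),(551,281),(659,310)]])[:,:2]
ca,sa=np.cos(x[2]),np.sin(x[2])
print("lugs in fixed frame",(L-x[:2])@np.array([[ca,-sa],[sa,ca]]))
s=read_state();print(R.from_rotvec(s["orientation"]).as_matrix())
E
```

```text
loose [0.5748 0.0777 0.1588] res mm [ 0.9019  0.6559 -0.0406 -0.3976 -0.0988 -0.5199 -0.7625  0.2616] len 0.15529419934448843 0.1569232729059468 wid 0.06511804376564259 0.06512557045599456 r 0.5799815815264031
fixed [ 0.5991 -0.1135 -0.1036] res mm [ 1.2433  0.0082  0.5693 -0.151  -0.8178 -1.1927 -0.9948  1.3355] len 0.15464040401040405 0.1557325524267136 wid 0.06577521004941037 0.06350520141888388 r 0.6097426622059674
lugs in fixed frame [[ 0.0391  0.023 ]
 [ 0.0401 -0.0214]
 [-0.0145  0.0224]
 [-0.0141 -0.0216]]
[[-0.9749  0.2229 -0.0002]
 [ 0.2229  0.9749 -0.0012]
 [-0.0001 -0.0012 -1.    ]]
```

Run:
```python
from h import *
from cell import *
np.set_printoptions(suppress=True,precision=3)
t,s=read_camera("top"),read_camera("scene")
for n,uv in dict(foot=(392,162),foot2=(488,146),legtop=(408,97),panelR=(478,148)).items(): print(n,ray(t,uv,0),ray(t,uv,.1),ray(t,uv,.2))
for n,uv in dict(foot=(390,246),foot2=(461,215)).items(): print("scene",n,ray(s,uv,0),ray(s,uv,.1))
for n,uv in dict(books=(222,100),booksR=(375,108)).items(): print(n,ray(t,uv,0.03))
w=read_camera("wrist");print(w["K"].tolist());E=w["extrinsics"];print(-E[:3,:3].T@E[:3,3],E[:3,:3])
```

```text
foot [ 0.692 -0.207  0.   ] [ 0.659 -0.189  0.1  ] [ 0.625 -0.17   0.2  ]
foot2 [ 0.752 -0.374  0.   ] [ 0.712 -0.337  0.1  ] [ 0.672 -0.3    0.2  ]
legtop [ 0.821 -0.22   0.   ] [ 0.773 -0.2    0.1  ] [ 0.725 -0.18   0.2  ]
panelR [ 0.745 -0.356  0.   ] [ 0.706 -0.321  0.1  ] [ 0.666 -0.286  0.2  ]
scene foot [ 0.695 -0.207  0.   ] [ 0.604 -0.241  0.1  ]
scene foot2 [ 0.887 -0.272  0.   ] [ 0.766 -0.296  0.1  ]
books [0.743 0.11  0.03 ]
booksR [ 0.776 -0.159  0.03 ]
[[296.50481535838185, 0.0, 278.95865999930504], [0.0, 296.50481535838185, 205.71158290201365], [0.0, 0.0, 1.0]]
[0.094 0.722 0.383] [[ 0.225  0.974  0.001]
 [ 0.943 -0.217  0.253]
 [ 0.247 -0.056 -0.968]]
```

```bash
cat >> h.py <<'E'
def tri(cs,uvs):
    A,b=[],[]
    for c,uv in zip(cs,uvs):
        E=np.array(c["extrinsics"]);o=-E[:3,:3].T@E[:3,3]
        d=E[:3,:3].T@np.linalg.inv(np.array(c["K"]))@np.array([*uv,1]);d/=np.linalg.norm(d)
        M=np.eye(3)-np.outer(d,d);A.append(M);b.append(M@o)
    A=np.vstack(A);b=np.hstack(b);x=np.linalg.lstsq(A,b,rcond=None)[0];return x,np.linalg.norm(A@x-b)
E
python3 - <<'E'
from h import *
from cell import *
import cv2
np.set_printoptions(suppress=True,precision=3)
t,s,w=[read_camera(n) for n in("top","scene","wrist")]
for q in((178,177),(57,232)): print(q,tri([t,s],[(58,171),q]))
print("stand junction",tri([t,s],[(408,97),(413,187)]),tri([t,s],[(408,130),(413,187)]))
print("tape z",tri([t,s],[(170,265),(175,218)]))
cv2.imwrite("pics/w0.png",w["img"][:,:,::-1])
E
```

```text
(178, 177) (array([ 0.598,  0.43 , -0.118]), np.float64(0.005128945345024918))
(57, 232) (array([0.399, 0.351, 0.015]), np.float64(0.23494176913401468))
stand junction (array([ 0.764, -0.195,  0.113]), np.float64(0.004671039880001785)) (array([ 0.703, -0.205,  0.151]), np.float64(0.014300761153465257))
tape z (array([0.43 , 0.146, 0.029]), np.float64(0.01949497230420234))
```

View pics/w0.png

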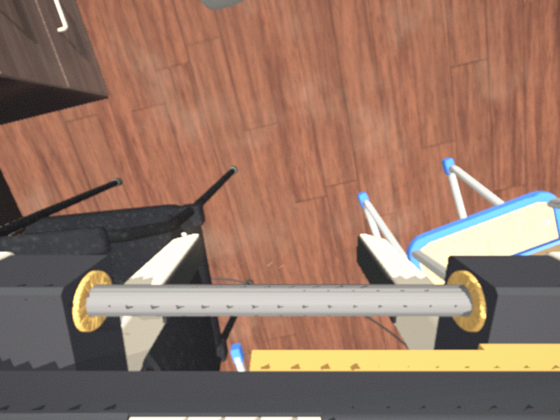

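The wrist view shows bare floor under the tool, with the chair at lower left (0–210, 205–420). I'll lift first, then traverse above it.

Careful with the scale: shifts go in cm and turns go in units of 0.2 rad. That gives: -0.05 m is -5, -0.0326 m is -3.26.

```bash
echo '[[0,0,0,0,0,-5,0.093],[0,0,0,0,0,-5,0.093],[0,0,0,-3.4,-3.26,0,0.093],[0,0,0,-3.4,-3.26,0,0.093],[0,0,0,-3.4,-3.26,0,0.093],[0,0,0,-3.4,-3.26,0,0.093],[0,0,0,-3.4,-3.26,0,0.093],[0,0,0,-3.4,-3.26,0,0.093],[0,0,0,-3.4,-3.26,0,0.093],[0,0,0,-3.4,-3.26,0,0.093]]' | python3 -m creep; echo '[[0,0,0,-3.4,-3.26,0,0.093],[0,0,0,-3.4,-3.26,0,0.093],[0,0,0,-3.4,-3.26,0,0.093],[0,0,0,-3.4,-3.26,0,0.093],[0,0,0,-3.4,-3.26,0,0.093],[0,0,0,-3.4,-3.26,0,0.093],[0,0,0,-3.4,-3.26,0,0.093],[0,0,0,-3.4,-3.26,0,0.093],[0,0,0,0,0,0,0.093]]' | python3 -m creep; python3 -c "
from cell import *
print(read_state()['joint_positions'])"
```

```text
t: 1.45
position: [0.3694, 0.3901, 0.505]
orientation: [0.352, 3.121, 0.001]
contact_force: [0.5, -0.7, -0.8]
width: 0.0931
grasp_force: 0.0
t: 2.35
position: [0.5779, 0.0708, 0.505]
orientation: [0.365, 3.118, -0.004]
contact_force: [-0.0, 0.1, 0.5]
width: 0.093
grasp_force: 0.0
[-0.38544911  0.3280293   0.22434748  1.82496033 -0.0818113   0.99631259
  1.2091599 ]
```

In the tool's units: 0.145 rad is 0.725.

```bash
echo '[[0,0,0.725,0,0,0,0.093],[0,0,0.725,0,0,0,0.093],[0,0,0.725,0,0,0,0.093],[0,0,0.725,0,0,0,0.093],[0,0,0.725,0,0,0,0.093],[0,0,0.725,0,0,0,0.093],[0,0,0.725,0,0,0,0.093],[0,0,0.725,0,0,0,0.093],[0,0,0.725,0,0,0,0.093],[0,0,0.725,0,0,0,0.093],[0,0,0.725,0,0,0,0.093]]' | python3 -m creep >/dev/null; echo '[[0,0,0.725,0,0,2,0.093],[0,0,0.725,0,0,2,0.093],[0,0,0.725,0,0,2,0.093],[0,0,0.725,0,0,2,0.093],[0,0,0.725,0,0,2,0.093],[0,0,0.725,0,0,2,0.093],[0,0,0.725,0,0,2,0.093],[0,0,0.725,0,0,0,0.093],[0,0,0,0,0,0,0.093],[0,0,0,0,0,0,0.093]]' | python3 -m creep
python3 - <<'E'
from cell import *
from h import *
import cv2
w=read_camera("wrist");cv2.imwrite("pics/w1.png",w["img"][:,:,::-1])
s=read_state();print(s["position"],R.from_rotvec(s["orientation"]).as_matrix()[:2].round(4),s["joint_positions"].round(2))
# project predicted loose bin corners
E,K=w["extrinsics"],w["K"]
a=.1588;c,sn=np.cos(a),np.sin(a)
for x,y in((78.5,33),(78.5,-33),(-78.5,-33),(-78.5,33)):
    p=np.array([.5748+(c*x-sn*y)/1e3,.0777+(sn*x+c*y)/1e3,.06,1]);q=K@(E@p)[:3];print((q[:2]/q[2]).round(1))
E
```

```text
t: 4.45
position: [0.5757, 0.0776, 0.3649]
orientation: [3.131, 0.261, 0.0]
contact_force: [0.0, -0.3, -0.5]
width: 0.0929
grasp_force: 0.0
[0.57569197 0.07740531 0.36510595] [[ 9.862e-01  1.655e-01  6.000e-04]
 [ 1.655e-01 -9.862e-01  2.000e-04]] [-0.76  0.6   0.81  2.01 -0.61  0.79 -0.99]
[243.1 119.8]
[314.8 120.3]
[309.4 275.2]
[246.8 274.8]
```

View pics/w1.png

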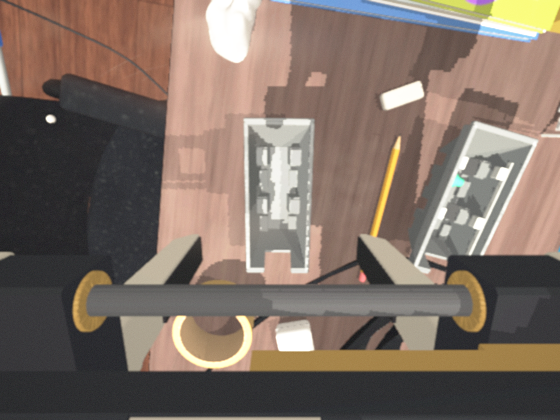

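The bin's corners appear at (246,119), (313,119), (310,272), (247,272), within about 3 px of my prediction. I'll descend and grip.

In the tool's units: 0.03 m is 3, 0.02 m is 2, 0.0075 rad is 0.0375.

```bash
echo '[[0,0,0.0375,0,0,3,0.093],[0,0,0,0,0,3,0.093],[0,0,0,0,0,3,0.093],[0,0,0,0,0,3,0.093],[0,0,0,0,0,2,0.093],[0,0,0,0,0,0.6,0.093],[0,0,0,0,0,0,0.093],[0,0,0,0,0,0,0.093]]' | python3 -m creep 20; echo '[[0,0,0,0,0,0,0.06],[0,0,0,0,0,0,0.06],[0,0,0,0,0,0,0.06],[0,0,0,0,0,0,0.06],[0,0,0,0,0,0,0.06],[0,0,0,0,0,0,0.06]]' | python3 -m creep 20
```

```text
t: 5.3
position: [0.5761, 0.0769, 0.2199]
orientation: [-3.132, -0.243, -0.003]
contact_force: [0.4, -0.9, 0.4]
width: 0.0928
grasp_force: 0.0
t: 5.9
position: [0.5757, 0.0772, 0.2191]
orientation: [-3.132, -0.243, -0.001]
contact_force: [-0.3, 1.1, 6.7]
width: 0.0657
grasp_force: 20.0
```

```bash
echo '[[0,0,0,0,0,-2,0.06],[0,0,0,0,0,-3,0.06],[0,0,0,0,0,-4,0.06],[0,0,0,0,0,-4,0.06],[0,0,-0.72,0,0,0,0.06],[0,0,-0.72,0,0,0,0.06],[0,0,-0.72,0,0,0,0.06],[0,0,-0.72,0,0,0,0.06],[0,0,-0.72,0,0,0,0.06],[0,0,-0.72,0,0,0,0.06],[0,0,-0.72,0,0,0,0.06],[0,0,-0.72,0,0,0,0.06]]' | python3 -m creep;echo '[[0,0,-0.72,0,0,0,0.06],[0,0,-0.72,0,0,0,0.06],[0,0,-0.72,0,0,0,0.06],[0,0,-0.72,0,0,0,0.06],[0,0,-0.72,0,0,0,0.06],[0,0,-0.72,0,0,0,0.06],[0,0,-0.72,0,0,0,0.06],[0,0,-0.72,0,0,0,0.06],[0,0,-0.72,0,0,0,0.06],[0,0,-0.72,0,0,0,0.06],[0,0,-0.72,0,0,0,0.06],[0,0,-0.72,0,0,0,0.06]]' | python3 -m creep
python3 - <<'E'
from cell import *
from h import *
s=read_state();M=R.from_rotvec(s["orientation"]).as_matrix();print(M.round(4),s["joint_positions"].round(2))
d=np.array([.599,-.1135,s["position"][2]])-s["position"];print(M.T@d)
E
```

```text
t: 7.1
position: [0.5754, 0.0769, 0.3485]
orientation: [-2.489, -1.916, 0.001]
contact_force: [-0.3, -0.2, -1.4]
width: 0.0657
grasp_force: 20.0
t: 8.3
position: [0.5755, 0.0768, 0.3484]
orientation: [-0.16, -3.137, 0.001]
contact_force: [0.9, 0.3, -1.4]
width: 0.0659
grasp_force: 20.0
[[-9.948e-01  1.015e-01 -6.000e-04]
 [ 1.015e-01  9.948e-01 -4.000e-04]
 [ 6.000e-04 -5.000e-04 -1.000e+00]] [-0.19  0.5  -0.06  1.99  0.05  0.66  1.19]
[-4.27221742e-02 -1.86894721e-01  6.20921384e-05]
```

Run:
```python
from cell import *
import cv2
for n in("top","wrist"):
    c=read_camera(n);cv2.imwrite(f"pics/{n}2.png",c["img"][:,:,::-1])
a=cv2.resize(cv2.imread("pics/top2.png")[95:275,130:390],None,fx=3,fy=3,interpolation=cv2.INTER_CUBIC)
cv2.imwrite("pics/crop2.png",a)
```

```text
(no output)
```

View pics/crop2.png

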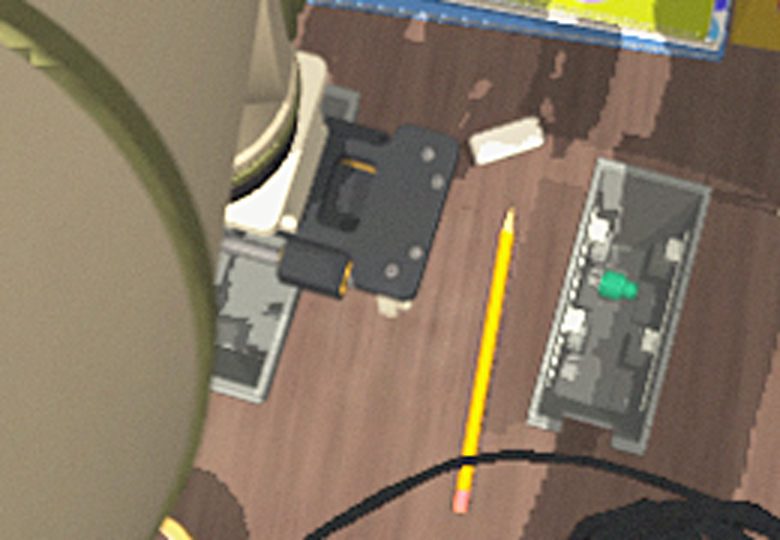

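View pics/wrist2.png

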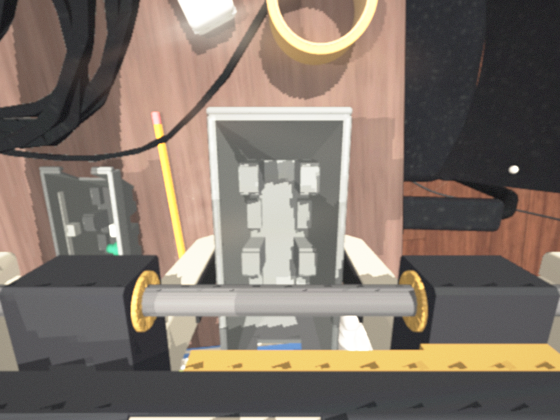

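The wrist view shows the held bin's unscooped end at v≈108, u 208–351. The top crop shows the fixed bin's corners at (600,158), (712,188), (643,453), (528,423).

Run:
```python
from h import *
from cell import *
np.set_printoptions(suppress=True,precision=4)
t,w,s=read_camera("top"),read_camera("wrist"),read_state()
M=R.from_rotvec(s["orientation"]).as_matrix()
for uv in((208,108),(351,108)): print("tool",M.T@(ray(w,uv,s["position"][2]-.167+.008)-s["position"]))
im=lambda q:(130+(q[0]+.5)/3-.5,95+(q[1]+.5)/3-.5)
P=np.array([ray(t,im(k),.06) for k in[(600,158),(712,188),(643,453),(528,423)]]);x,f=fitbin(P);print(x,f*1e3)
L=np.array([ray(t,im(k),.05) for k in[(599,228),(675,249),(572,321),(650,341)]])[:,:2]
ca,sa=np.cos(x[2]),np.sin(x[2]);print((L-x[:2])@np.array([[ca,-sa],[sa,ca]]))
```

```text
tool [ 0.078 -0.032  0.159]
tool [0.078  0.0314 0.159 ]
[ 0.5989 -0.1136 -0.1004] [ 1.0834  0.7465  0.845  -0.6954 -1.6035 -1.0423 -0.325   0.9912]
[[ 0.041   0.0222]
 [ 0.0408 -0.0218]
 [-0.0147  0.0232]
 [-0.014  -0.0212]]
```

```bash
echo '[[0,0,0,-1.07,-4.67,0,0.06],[0,0,0,-1.07,-4.67,0,0.06],[0,0,0,-1.07,-4.67,0,0.06],[0,0,0,-1.07,-4.67,0,0.06],[0,0,0,0,0,3,0.06],[0,0,0,0,0,0,0.06],[0,0,0,0,0,0,0.06]]' | python3 -m creep
cat > st.py <<'E'
from cell import *
from h import *
# loose bin origin in the fixed bin's frame, from the tool
s=read_state();M=R.from_rotvec(s["orientation"]).as_matrix();b=s["position"]+.219*M[:,2]
a=-.102;d=b[:2]-[.599,-.1135]
print("x %.1f y %.1f underside %.1f mm yawerr %.4f tilt %s"%(1e3*(d[0]*np.cos(a)+d[1]*np.sin(a)),1e3*(d[1]*np.cos(a)-d[0]*np.sin(a)),1e3*b[2],np.arctan2(M[1,0],M[0,0])%(2*np.pi)-(np.pi+a),M[:2,2].round(4)),s["contact_force"].round(1),s["wrist_torque"].round(2))
E
python3 st.py
python3 - <<'E'
from cell import *
import cv2
c=read_camera("wrist");cv2.imwrite("pics/wrist3.png",c["img"][:,:,::-1])
E
```

```text
t: 9.2
position: [0.5981, -0.1122, 0.3184]
orientation: [-0.17, -3.135, -0.001]
contact_force: [0.3, 0.1, -1.6]
width: 0.0659
grasp_force: 20.0
x -1.5 y 1.3 underside 99.4 mm yawerr -0.0061 tilt [-0.0019  0.0008] [ 0.3  0.1 -1.6] [ 0.05 -0.03  0.01]
```

View pics/wrist3.png

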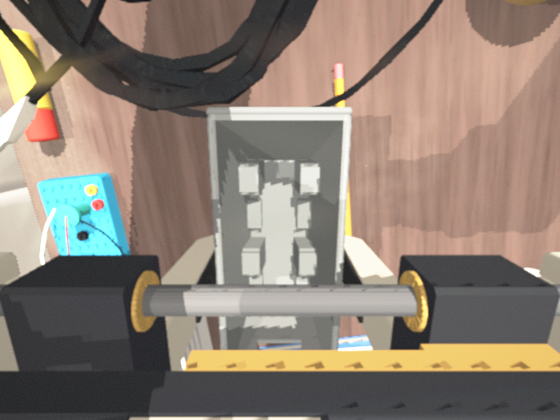

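The held bin is well aligned, with its far edge at v≈108 and no snags. I'll correct the small offsets and descend into the mouth.

In the tool's units: -0.0015 m is -0.15, -0.0013 m is -0.13, -0.006 rad is -0.03.

```bash
echo '[[0,0,-0.03,-0.15,-0.13,1,0.06],[0,0,0,0,0,1,0.06],[0,0,0,0,0,1,0.06],[0,0,0,0,0,0.8,0.06],[0,0,0,0,0,0.4,0.06],[0,0,0,0,0,0.1,0.06],[0,0,0,0,0,0.1,0.06],[0,0,0,0,0,0,0.06]]' | python3 -m creep;python3 st.py
```

```text
t: 10.05
position: [0.5997, -0.1148, 0.2749]
orientation: [0.159, 3.137, -0.0]
contact_force: [-0.4, 1.4, -1.7]
width: 0.066
grasp_force: 20.0
x 0.9 y -1.2 underside 55.9 mm yawerr 0.0005 tilt [ 0.0004 -0.    ] [-0.4  1.4 -1.7] [-0.03  0.02 -0.02]
```

In the tool's units: 0.001 m is 0.1, 0.0005 m is 0.05.

```bash
echo '[[0,0,0,0.05,0.1,0.1,0.06],[0,0,0,0,0,0.1,0.06],[0,0,0,0,0,0.1,0.06],[0,0,0,0,0,0.1,0.06],[0,0,0,0,0,0,0.06]]' | python3 -m creep;python3 st.py;echo '[[0,0,0,0,0,0.1,0.06],[0,0,0,0,0,0.05,0.06],[0,0,0,0,0,0,0.06]]' | python3 -m creep;python3 st.py
```

```text
t: 10.55
position: [0.5991, -0.1137, 0.2706]
orientation: [-0.159, -3.137, 0.0]
contact_force: [0.4, -0.8, -1.6]
width: 0.0656
grasp_force: 20.0
x 0.1 y -0.2 underside 51.6 mm yawerr 0.0007 tilt [-0.0001 -0.    ] [ 0.4 -0.8 -1.6] [-0.   -0.01 -0.02]
t: 10.85
position: [0.5991, -0.1137, 0.2692]
orientation: [-0.159, -3.137, -0.0]
contact_force: [0.1, 0.9, -2.1]
width: 0.0659
grasp_force: 20.0
x 0.1 y -0.2 underside 50.2 mm yawerr 0.0007 tilt [-0.0001  0.    ] [ 0.1  0.9 -2.1] [ 0.03  0.07 -0.  ]
```

In the tool's units: 0.0005 m is 0.05.

```bash
echo '[[0,0,0,0,0,0.05,0.06],[0,0,0,0,0,0,0.06]]' | python3 -m creep;python3 st.py;echo '[[0,0,0,0,0,0.05,0.06],[0,0,0,0,0,0,0.06]]' | python3 -m creep;python3 st.py
```

```text
t: 11.05
position: [0.5992, -0.1137, 0.2689]
orientation: [0.159, 3.137, -0.0]
contact_force: [-0.5, -0.1, 1.1]
width: 0.0661
grasp_force: 20.0
x 0.3 y -0.2 underside 49.9 mm yawerr 0.0007 tilt [ 0.0002 -0.    ] [-0.5 -0.1  1.1] [0.04 0.17 0.03]
t: 11.25
position: [0.5992, -0.1137, 0.2687]
orientation: [0.159, 3.137, -0.0]
contact_force: [-1.2, 0.2, 4.1]
width: 0.0655
grasp_force: 20.0
x 0.3 y -0.2 underside 49.7 mm yawerr 0.0006 tilt [ 0.0004 -0.0001] [-1.2  0.2  4.1] [0.03 0.37 0.01]
```

Contact came at 49.9 mm, so the bin is riding on the lugs, with about 6 N of preload. Now I'll feel along the length, starting toward the fixed bin's front (tool +x).

```bash
for k in 1; do echo '[[0,0,0,0.1,0,0,0.06],[0,0,0,0,0,0,0.06]]' | python3 -m creep>/dev/null;python3 st.py; echo '[[0,0,0,0.1,0,0,0.06],[0,0,0,0,0,0,0.06]]' | python3 -m creep>/dev/null;python3 st.py;echo '[[0,0,0,0.1,0,0,0.06],[0,0,0,0,0,0,0.06]]' | python3 -m creep>/dev/null;python3 st.py; done
```

```text
x 0.0 y -0.2 underside 49.7 mm yawerr 0.0007 tilt [ 0.0018 -0.0002] [ 0.7 -0.3  4. ] [-0.06 -0.23  0.03]
x -0.6 y -0.2 underside 49.7 mm yawerr 0.0007 tilt [ 0.0023 -0.0002] [ 2.2 -0.5  4.4] [-0.12 -0.69  0.01]
x -1.4 y -0.1 underside 49.8 mm yawerr 0.0008 tilt [ 0.0028 -0.0002] [ 2.7 -1.2  6.1] [-0.11 -0.79 -0.05]
```

```bash
echo '[[0,0,0,0.1,0,0,0.06],[0,0,0,0,0,0,0.06]]' | python3 -m creep>/dev/null;python3 st.py; echo '[[0,0,0,0.1,0,0,0.06],[0,0,0,0,0,0,0.06]]' | python3 -m creep>/dev/null;python3 st.py;echo '[[0,0,0,0.1,0,0,0.06],[0,0,0,0,0,0,0.06]]' | python3 -m creep>/dev/null;python3 st.py;echo '[[0,0,0,0.1,0,0,0.06],[0,0,0,0,0,0,0.06]]' | python3 -m creep>/dev/null;python3 st.py
```

```text
x -2.3 y -0.1 underside 49.9 mm yawerr 0.0008 tilt [ 0.003  -0.0002] [ 3.2 -0.1  5.9] [-0.15 -0.87  0.04]
x -3.0 y -0.1 underside 49.9 mm yawerr 0.0008 tilt [ 0.0035 -0.0003] [ 4.1 -0.2  5.6] [-0.14 -0.99 -0.01]
x -4.0 y -0.1 underside 49.9 mm yawerr 0.0008 tilt [ 0.0035 -0.0002] [ 4.2 -0.6  6.3] [-0.11 -0.96  0.05]
x -5.0 y -0.1 underside 49.9 mm yawerr 0.0008 tilt [ 0.0034 -0.0002] [4.2 0.6 5.4] [-0.14 -1.   -0.03]
```

```bash
echo '[[0,0,0,0.1,0,0,0.06],[0,0,0,0,0,0,0.06]]' | python3 -m creep>/dev/null;python3 st.py; echo '[[0,0,0,0.1,0,0,0.06],[0,0,0,0,0,0,0.06]]' | python3 -m creep>/dev/null;python3 st.py;echo '[[0,0,0,0.1,0,0,0.06],[0,0,0,0,0,0,0.06]]' | python3 -m creep>/dev/null;python3 st.py;echo '[[0,0,0,0.1,0,0,0.06],[0,0,0,0,0,0,0.06]]' | python3 -m creep>/dev/null;python3 st.py
```

```text
x -6.0 y -0.1 underside 49.9 mm yawerr 0.0009 tilt [ 0.0034 -0.0002] [ 3.2 -1.2  6. ] [-0.11 -1.    0.03]
x -7.1 y -0.0 underside 49.9 mm yawerr 0.0008 tilt [ 0.0034 -0.0002] [ 3.  -0.1  6. ] [-0.06 -0.94  0.05]
x -8.1 y -0.1 underside 49.9 mm yawerr 0.0009 tilt [ 0.0033 -0.0002] [ 4.4 -0.   5.7] [-0.11 -0.88  0.01]
x -9.2 y -0.1 underside 49.9 mm yawerr 0.0008 tilt [ 0.0032 -0.0002] [ 4.6 -0.1  4.9] [-0.07 -0.88  0.04]
```

In the tool's units: -0.003 m is -0.3, -0.004 m is -0.4.

```bash
echo '[[0,0,0,0,0,-0.3,0.06],[0,0,0,-0.4,0,0,0.06],[0,0,0,-0.4,0,0,0.06],[0,0,0,-0.2,0,0,0.06],[0,0,0,0,0,0,0.06]]' | python3 -m creep >/dev/null;python3 st.py;echo '[[0,0,0,0,0,0.1,0.06],[0,0,0,0,0,0.1,0.06],[0,0,0,0,0,0.1,0.06],[0,0,0,0,0,0,0.06]]' | python3 -m creep>/dev/null;python3 st.py;echo '[[0,0,0,-0.1,0,0,0.06],[0,0,0,0,0,0,0.06]]' | python3 -m creep>/dev/null;python3 st.py;echo '[[0,0,0,-0.1,0,0,0.06],[0,0,0,0,0,0,0.06]]' | python3 -m creep>/dev/null;python3 st.py;echo '[[0,0,0,-0.1,0,0,0.06],[0,0,0,0,0,0,0.06]]' | python3 -m creep>/dev/null;python3 st.py
```

```text
x -0.7 y -0.2 underside 51.9 mm yawerr 0.0007 tilt [-0.0005  0.0001] [-0.4  0.3 -1.7] [0.01 0.01 0.02]
x -1.0 y -0.2 underside 49.1 mm yawerr 0.0007 tilt [-0.0003  0.    ] [ 0.3 -0.1 -1.1] [ 0.04 -0.02  0.  ]
x -0.1 y -0.1 underside 49.2 mm yawerr 0.0007 tilt [-0.0006  0.    ] [-0.9  0.1 -1.9] [0.03 0.25 0.04]
x 0.3 y -0.2 underside 49.0 mm yawerr 0.0007 tilt [-0.0018  0.0001] [-3.  -0.1 -1.6] [0.12 0.87 0.03]
x 1.3 y -0.2 underside 48.9 mm yawerr 0.0007 tilt [-0.0018  0.0001] [-4.5  0.4 -2.9] [0.21 1.06 0.03]
```

At x≈-1.0 the underside passed below the lug tops with no load: the pockets have found the lugs. Moving on from there met a side stop. I'll go back to that spot and lower gently.

In the tool's units: 0.001 m is 0.1, 0.0005 m is 0.05.

```bash
echo '[[0,0,0,0.1,0,0,0.06],[0,0,0,0.1,0,0,0.06],[0,0,0,0.05,0,0,0.06],[0,0,0,0,0,0,0.06]]' | python3 -m creep>/dev/null;python3 st.py;echo '[[0,0,0,0,0,0.1,0.06],[0,0,0,0,0,0,0.06]]' | python3 -m creep>/dev/null;python3 st.py
```

```text
x 0.7 y -0.2 underside 49.6 mm yawerr 0.0007 tilt [ 0.002  -0.0002] [ 0.1 -0.1 -0.9] [ 0.01  0.14 -0.02]
x 0.3 y -0.1 underside 48.4 mm yawerr 0.0008 tilt [ 0.0011 -0.    ] [ 0.3 -0.3 -1.1] [-0.05  0.01  0.01]
```

In the tool's units: 0.001 m is 0.1.

```bash
echo '[[0,0,0,0,0,0.1,0.06],[0,0,0,0,0,0,0.06]]' | python3 -m creep>/dev/null;python3 st.py;echo '[[0,0,0,0,0,0.1,0.06],[0,0,0,0,0,0,0.06]]' | python3 -m creep>/dev/null;python3 st.py;echo '[[0,0,0,0,0,0.1,0.06],[0,0,0,0,0,0,0.06]]' | python3 -m creep>/dev/null;python3 st.py
```

```text
x -0.2 y -0.1 underside 47.2 mm yawerr 0.0008 tilt [0.0003 0.    ] [-0.5  0.7 -1.4] [ 0.04 -0.03  0.03]
x -0.3 y -0.2 underside 46.1 mm yawerr 0.0007 tilt [-0.0001  0.    ] [-0.   0.3 -1.8] [-0.01 -0.   -0.06]
x -0.3 y -0.2 underside 45.1 mm yawerr 0.0007 tilt [-0.0001 -0.    ] [ 0.3  0.7 -1.6] [ 0.05 -0.02  0.02]
```

Dropping freely. On down to 42 mm.

```bash
echo '[[0,0,0,0,0,0.1,0.06],[0,0,0,0,0,0.1,0.06],[0,0,0,0,0,0,0.06]]' | python3 -m creep>/dev/null;python3 st.py;echo '[[0,0,0,0,0,0.1,0.06],[0,0,0,0,0,0,0.06]]' | python3 -m creep>/dev/null;python3 st.py;echo '[[0,0,0,0,0,0.05,0.06],[0,0,0,0,0,0,0.06]]' | python3 -m creep>/dev/null;python3 st.py
```

```text
x -0.4 y -0.2 underside 43.1 mm yawerr 0.0007 tilt [-0.0002  0.    ] [-0.1  0.4 -1.4] [0.04 0.01 0.03]
x 0.0 y -0.2 underside 42.7 mm yawerr 0.0007 tilt [ 0.0006 -0.0001] [-0.2  0.5  3. ] [ 0.03  0.22 -0.03]
x 0.3 y -0.2 underside 42.4 mm yawerr 0.0007 tilt [ 0.0013 -0.0002] [-0.2  0.8  6.1] [0.06 0.25 0.02]
```

In the tool's units: 0.0005 m is 0.05.

```bash
echo '[[0,0,0,0,0,0.05,0.06],[0,0,0,0,0,0,0.06]]' | python3 -m creep>/dev/null;python3 st.py;echo '[[0,0,0,0,0,0.05,0.06],[0,0,0,0,0,0,0.06]]' | python3 -m creep>/dev/null;python3 st.py
```

```text
x 0.8 y -0.2 underside 42.2 mm yawerr 0.0008 tilt [ 0.0023 -0.0003] [0.3 0.  8.2] [0.01 0.15 0.  ]
x 1.3 y -0.2 underside 41.9 mm yawerr 0.0007 tilt [ 0.0033 -0.0004] [0.3 1.2 8.2] [-0.07  0.06 -0.01]
```

Seated at about 42 mm. I'll take off the preload and open.

In the tool's units: -0.001 m is -0.1.

```bash
echo '[[0,0,0,0,0,-0.1,0.06],[0,0,0,0,0,0,0.06]]' | python3 -m creep>/dev/null;python3 st.py;echo '[[0,0,0,0,0,0,0.072],[0,0,0,0,0,0,0.08],[0,0,0,0,0,0,0.092],[0,0,0,0,0,0,0.092],[0,0,0,0,0,0,0.092],[0,0,0,0,0,0,0.092],[0,0,0,0,0,0,0.092]]' | python3 -m creep;python3 st.py;echo '[[0,0,0,0,0,-1,0.092],[0,0,0,0,0,-3,0.092],[0,0,0,0,0,-4,0.092],[0,0,0,0,0,-4,0.092],[0,0,0,0,0,0,0.092],[0,0,0,0,0,0,0.092]]' | python3 -m creep
python3 - <<'E'
from cell import *
import cv2
w,s=read_camera("wrist")["img"],read_camera("scene")["img"]
s=cv2.resize(s[170:280,260:410],(560,411),interpolation=cv2.INTER_CUBIC)
cv2.imwrite("pics/w4.png",w[:,:,::-1]);cv2.imwrite("pics/s4.png",s[:,:,::-1])
E
```

```text
x 0.3 y -0.2 underside 42.1 mm yawerr 0.0007 tilt [ 0.0012 -0.0001] [ 1.7 -0.1  3.1] [ 0.   -0.11  0.03]
t: 18.15
position: [0.5987, -0.1136, 0.2607]
orientation: [0.159, 3.138, -0.0]
contact_force: [0.3, 0.5, -0.4]
width: 0.092
grasp_force: 0.0
x -0.3 y -0.2 underside 41.7 mm yawerr 0.0007 tilt [ 0.0001 -0.    ] [ 0.3  0.5 -0.4] [-0.01  0.01  0.  ]
t: 18.75
position: [0.5986, -0.1137, 0.3824]
orientation: [0.159, 3.135, -0.0]
contact_force: [-0.0, 0.1, -0.2]
width: 0.0923
grasp_force: 0.0
```

View pics/w4.png

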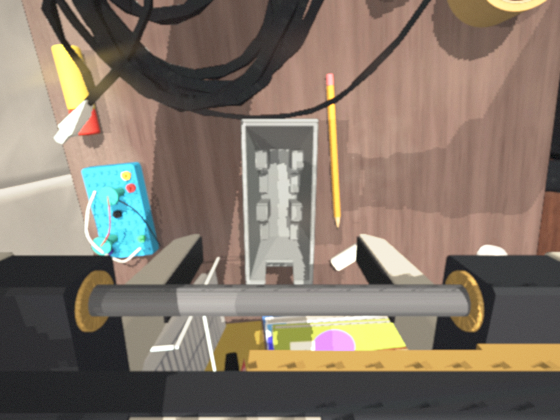

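View pics/s4.png

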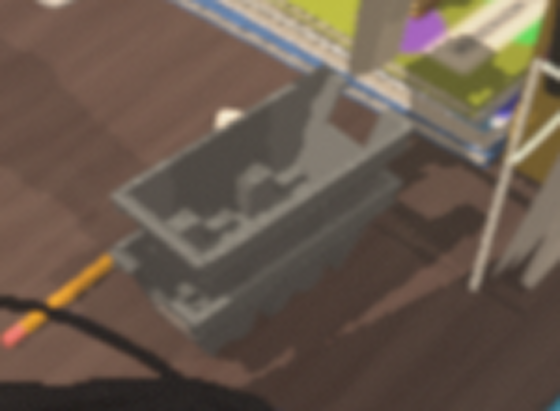

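The bin sits in the fixed one with its scoop toward the far side. The wrist view shows the near rim corners at (243,120) and (317,120) and the far ones at about (245,283) and (313,283). As a last check, I'll compare the rim edges with projections of a level bin at 42 mm and at 50 mm.

Run:
```python
from h import *
from cell import *
w,t,s=[read_camera(n) for n in("wrist","top","scene")]
a=np.pi-.102;c,sn=np.cos(a),np.sin(a)
for n,cam in(("wrist",w),("scene",s)):
  for h in(.102,.110):
    o=[]
    for x,y in((78.5,33),(78.5,-33),(-78.5,-33),(-78.5,33)):
        p=np.array([.5987+(c*x-sn*y)/1e3,-.1137+(sn*x+c*y)/1e3,h,1]);q=cam["K"]@(cam["extrinsics"]@p)[:3];q=q[:2]/q[2]
        if n=="scene":q=((q[0]-260)*560/150,(q[1]-170)*411/110)
        o.append(np.round(q).tolist())
    print(n,h,o)
```

```text
wrist 0.102 [[240.0, 118.0], [319.0, 118.0], [313.0, 287.0], [245.0, 287.0]]
wrist 0.11 [[238.0, 117.0], [320.0, 117.0], [314.0, 291.0], [244.0, 291.0]]
scene 0.102 [[201.0, 267.0], [108.0, 191.0], [321.0, 61.0], [415.0, 123.0]]
scene 0.11 [[202.0, 255.0], [108.0, 180.0], [323.0, 50.0], [418.0, 112.0]]
```

The scene crop's rim corners are at about (203,267), (112,194), (325,66), (413,122). They match a level bin at 42 mm and are about 11 px off one at 50 mm. Handing in.

```bash
python3 -c "
from cell import *
print(sign_off())"
```

```text
the job is handed in; nothing more can be done
None
```

The loose bin is stacked on the fixed bin, turned half a turn, level and released at about 42 mm (fully seated); measured contact forces stayed around 10 N and it took about 19 s, but I couldn't see the kit part once it was covered.

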